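# Pantry goods by height on the riser

### The job

Line up the four pantry goods (the blue fish tin, the spice jar with the green lid, the red soup can and the yellow shaker) on the low grey riser in order of height, one standing upright in the middle of each cork mat: the tallest at the end with the red block, the shortest at the other end. Do not knock any of them over, and leave the empty drinking glass where it stands.

Things in the scene. Friction and masses are not known exactly. Their poses are not given: they have to be found in the camera images.
- fish_tin: low round steel fish tin with a blue side and a ring pull on top, 66 mm across, 44 mm high (the shortest), 0.13 to 0.25 kg. Stands upright and loose on the counter; origin: centre of its underside, z axis up. Yaw does not matter.
- spice_jar: small round jar, brown with a white label and a green lid, 48 mm across all the way up, 75 mm high, 0.1 to 0.2 kg. Stands upright and loose on the counter; origin: centre of its underside, z axis up. Yaw does not matter.
- soup_can: round steel can with a red side and a white band, 62 mm across, 105 mm high, 0.27 to 0.53 kg. Stands upright and loose on the counter; origin: centre of its underside, z axis up. Yaw does not matter.
- shaker: tall slim yellow plastic shaker with a black lid and a white label, 46 mm across all the way up, 140 mm high (the tallest), 0.14 to 0.28 kg. Grip it in its upper third, so that the gripper's body stays clear above it. Stands upright and loose on the counter; origin: centre of its underside, z axis up. Yaw does not matter.
- mat_a: round cork mat, 74 mm across, 4 mm thick, one of four alike fixed on the riser in a row a, b, c, d about 95 mm apart. Origin: centre of its underside, 22 mm above the counter; its y axis runs along the row from a to d. An end mat. The riser is a grey painted board, 470 x 110 x 22 mm, flat on the counter, its long way roughly along world y.
- mat_b: round cork mat, 74 mm across, 4 mm thick, one of four alike fixed on the riser in a row a, b, c, d about 95 mm apart. Origin: centre of its underside, 22 mm above the counter; its y axis runs along the row from a to d.
- mat_c: round cork mat, 74 mm across, 4 mm thick, one of four alike fixed on the riser in a row a, b, c, d about 95 mm apart. Origin: centre of its underside, 22 mm above the counter; its y axis runs along the row from a to d.
- mat_d: round cork mat, 74 mm across, 4 mm thick, one of four alike fixed on the riser in a row a, b, c, d about 95 mm apart. Origin: centre of its underside, 22 mm above the counter; its y axis runs along the row from a to d. The other end mat.
- red_block: red painted block fixed on one end of the riser, 90 mm across it, 22 mm along it, 45 mm high; origin: centre of its underside, about 75 mm beyond the nearest end mat (a or d: it differs from start to start). A like white block, not listed, stands at the other end.
- glass: empty clear drinking glass, 56 mm across its rim, 85 mm high, loose, standing among the goods; origin: centre of its underside. To be left alone. (Not listed: white salt and dark pepper pots, 34 mm across, 45 mm high, standing between the goods; further out a mug, spoon, tea box and jar.)

How it is judged:
By the outcome, as a careful person would: the job done as asked, in the order asked, and still so for the second after the job is handed in, with the robot touching nothing.
It also fails if it takes over 115 s, if anything falls off the work surface, if the arm or the gripper's body presses on something with over 40 N, if the wrist force passes 120 N, or if a joint passes its speed limit or range.

### The arm

A 6-joint arm with a two-finger parallel gripper is mounted at the origin on the work surface. World frame = base frame: x ahead of the robot, y to its left, z up, the work surface at z = 0. Lengths are in m, angles in rad, forces in N, time in s.
With the tool pointing down it reaches from about 0.275 to 0.875 m from the base axis. Payload 12.5 kg.
Tool frame: the origin (TCP) lies between the finger pads; the fingertips stand 25 mm ahead of it and the grasp point (between the pads) lies 6 mm ahead of it; z points along the fingers, y is the line along which they close (so a half turn about z gives the same grasp; the last joint's range is limited). The gripper opens to 85 mm and grips with 20 to 120 N. Pads are 22 mm wide; open, the fingers measure 114 mm over their backs; the gripper's body (76 mm by 85 mm) begins 54 mm behind the grasp point. The pads swing forward as they close: fully open they stand 13 mm farther back than shut.
Start: joints at [-1.402, 0.351, 1.652, -0, 1.139, -0.085], TCP at [0.138, -0.532, 0.256] pointing down, gripper open.
Joint ranges: [-2.75, 2.75], [-0.79, 2.1], [0.01, 2.65], [-1.57, 4.71], [0.07, 3.14], [-2.87, 2.87]. Speed limits (rad/s): [2.22, 2.22, 2.79, 3.14, 3.14, 3.14].

### API

Orientations are given as [roll, pitch, yaw] about the fixed x, y, z axes, in that order (R = Rz(yaw) Ry(pitch) Rx(roll)).
In Python, from plant import arm gives the robot as it stands.
- The arm moves only by the shell command python3 -m handwheel 'ROWS' [FORCE]. ROWS is a JSON object of lists of equal length, an entry for each row: "translation": the shift along the tool's x, y, z scaled (see below), a list of three; "rot": the turn, a rotation vector about the tool's x, y, z scaled (see below), a list of three; "grip": the opening, from -1 (shut) to 1 (fully open). A call has exactly 5 rows; each row is the pose to reach, as a shift and turn from the pose commanded when the call began, along the tool's axes at that moment; what a row does not reach only later rows make up. The controller multiplies each number of a shift by 25 cm and each number of a turn by 1.5 rad. A row lasts 1/12 s, in which the tool goes at most 41.7 mm and 7.16 degrees, less where a joint would pass 70% of its speed; a pose out of reach is approached as far as the arm can. A call with a number of a shift or a turn outside -1 to 1 is refused whole. A call with a gripper value outside its range is refused whole. The fingers move at their own pace and stop on an object; FORCE is the grip in N (left out, the last holds). Time passes only in rows, so rows that repeat a pose let the fingers close, or fill a call up. It gives the time, the measured TCP pose, the force, the opening and the grip force at its end, in the units of the state.
- arm.get_state(): the state, without advancing time (a new reading comes with each control period).
- arm.read_camera(name): name is "side" or "top"; returns the picture (384x512x3 uint8, red, green, blue); there is no depth.
- arm.get_calibration(name): a dict with "fx", "fy", "cx", "cy" (pixels), "T" (4x4, takes a point from camera to world coordinates). Camera axes: x right, y down, z forward; pixel columns grow to the right and rows downward; lengths in m; the calibration is good to about 2 mm. A picture is of the moment at which its call begins. get_calibration takes no time and is no camera call.
- arm.close_job(): hands the job in; it is judged then, once.
Trained networks look in the newest picture that a camera, given by its name, has taken for a name from the list of things; names that differ only in an ending like _2 or _b are one class to them, and where a whole thing is asked for, a point or a joint stands for the part that bears it (a point fixed in the world has none). Each returns a list of dicts, best first, with "score" (0 to 1); they miss things now and then, are a little off and sometimes report something else, mostly with a low value. They report only what shows in the picture. A call takes as long as a camera call.
- arm.look_for(label, camera): "position" ([x, y, z] in m, in the coordinates of the camera as it stood for that picture, good to about 4 mm: the middle of the surface that is visible of it).
- arm.cut_out(label, camera): "mask" (384x512 bool, what is visible of it).
The state is a dict: "t": time; "qpos": joint angles; "joint_vel": joint speeds; "effort": joint torques, N m; "tool_pos": TCP position; "eef_rot": TCP orientation; "contact_force": force on the tool from outside, world axes, zero at the start; "wrist_torque": the same for the moment, N m; "width": opening from 0.0 (shut) to 1.0 (fully open); "finger_force": force on a finger pad.
Only numpy, scipy, OpenCV 4.12 (cv2) and the standard library are available. Lean on these libraries where they do the work, as an engineer would, in place of code of your own. Each camera call takes 0.05 s, during which the arm holds its last target. There are 200 camera calls.

## Working session

There is one attempt and no reset: what is moved stays moved. The work goes in short steps, Python scripts to look and compute and a shell command to move; the robot and the scene stay as the last step left them, time stands still between calls to the robot, and variables do not carry over. Pictures are saved under pics/ and viewed, at most 14 in all, crops included, and the job is handed in when it is done.

```bash
ls; mkdir -p pics
cat > h.py <<'E'
import numpy as np, cv2
from plant import arm
def snap(cam,name):
    im=arm.read_camera(cam); cv2.imwrite(f'pics/{name}.png',cv2.cvtColor(im,cv2.COLOR_RGB2BGR)); return im
def world(cam,p):
    T=np.array(arm.get_calibration(cam)["T"]); return T[:3,:3]@np.array(p)+T[:3,3]
def ray(cam,uv,z):
    c=arm.get_calibration(cam);T=np.array(c["T"])
    d=T[:3,:3]@np.array([(uv[0]-c["cx"])/c["fx"],(uv[1]-c["cy"])/c["fy"],1]);return T[:3,3]+d*(z-T[2,3])/d[2]
def proj(cam,P):
    c=arm.get_calibration(cam);T=np.array(c["T"]);p=T[:3,:3].T@(np.array(P)-T[:3,3]);return np.array([c["fx"]*p[0]/p[2]+c["cx"],c["fy"]*p[1]/p[2]+c["cy"]])
E
python3 - <<'E'
from h import *
np.set_printoptions(precision=4,suppress=True)
print(arm.get_state())
for c in("top","side"):
    snap(c,c+'0');print(c,arm.get_calibration(c))
    for l in["fish_tin","spice_jar","soup_can","shaker","mat_a","red_block","glass"]:
        r=arm.look_for(l,c)
        m=arm.cut_out(l,c)
        print(l,[(round(d["score"],2),world(c,d["position"])) for d in r[:5]])
        for d in m[:5]:
            ys,xs=np.nonzero(d["mask"]); print('   mask',round(d["score"],2),len(xs),xs.min(),xs.max(),ys.min(),ys.max(),xs.mean().round(1),ys.mean().round(1))
E
```

```text
pics
{'t': 0.0, 'qpos': array([-1.4016,  0.3512,  1.6525,  0.    ,  1.1391, -0.0846]), 'joint_vel': array([-0.0006, -0.0009, -0.0012, -0.0001,  0.0003,  0.0005]), 'effort': array([ -0.0005, -50.6109, -29.1406,  -0.0001,   0.0046,  -0.    ]), 'tool_pos': array([ 0.1381, -0.5321,  0.2557]), 'eef_rot': array([-3.1404, -0.0001,  0.2538]), 'contact_force': array([ 0.2285, -0.1353, -0.336 ]), 'wrist_torque': array([0.0131, 0.041 , 0.0086]), 'finger_force': 0.0, 'width': 1.0014843579085604}
top {'fx': 411.95559316305764, 'fy': 411.95559316305764, 'cx': 248.9216235651725, 'cy': 191.02668282358388, 'T': array([[ 0.0165, -0.9906,  0.136 ,  0.3867],
       [-0.9999, -0.0158,  0.0059,  0.0041],
       [-0.0037, -0.1361, -0.9907,  1.1816],
       [ 0.    ,  0.    ,  0.    ,  1.    ]])}
fish_tin [(0.77, array([ 0.4402, -0.3099,  0.0438])), (0.21, array([ 0.6079, -0.0839,  0.0307]))]
   mask 0.7 513 353 379 218 241 366.0 229.7
spice_jar [(0.73, array([0.4255, 0.1191, 0.0759]))]
   mask 0.63 237 198 215 223 239 206.6 231.2
soup_can [(0.56, array([0.428 , 0.3127, 0.1024])), (0.52, array([ 0.6077, -0.
[... 1367 characters left out ...]
55, 0.1046]))]
   mask 0.93 2134 281 322 288 351 300.5 319.1
shaker [(0.8, array([ 0.4555, -0.1063,  0.0962]))]
   mask 0.69 903 293 315 123 174 303.8 147.2
mat_a [(0.94, array([0.6334, 0.1109, 0.0202])), (0.8, array([0.6287, 0.0138, 0.0261])), (0.77, array([0.6331, 0.2057, 0.0283])), (0.61, array([ 0.6064, -0.0835,  0.024 ]))]
   mask 0.85 688 197 230 211 236 213.6 223.3
   mask 0.61 505 210 239 182 203 224.7 192.4
   mask 0.57 445 227 254 159 179 240.6 168.8
red_block [(0.82, array([0.6358, 0.2857, 0.0629]))]
   mask 0.82 1053 163 213 267 296 188.4 281.5
   mask 0.34 819 283 306 170 210 293.6 189.1
glass [(0.79, array([0.4708, 0.0155, 0.0574]))]
   mask 0.75 827 282 306 170 210 293.4 189.1
```

View pics/top0.png

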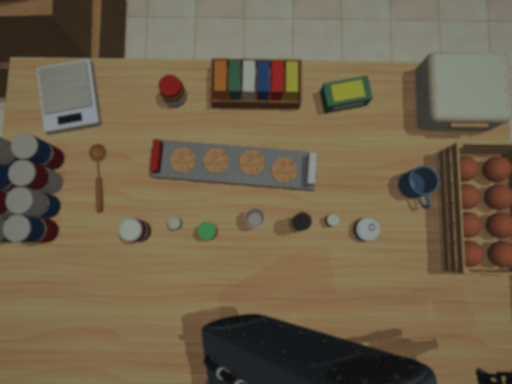

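View pics/side0.png

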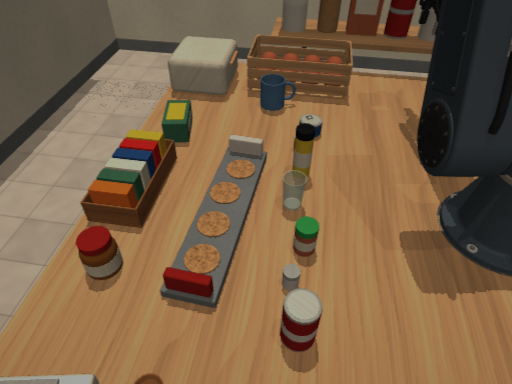

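Top view: from left to right the row holds soup can (132,230), salt pot (174,223), green spice lid (207,231), glass (254,217), black shaker lid (301,221), pot (332,220) and tin (367,230). The red block is at (156,156), on the left (+y), and the mats are at (182,160), (215,161), (251,162) and (283,170). The side view confirms this, with the shaker partly hiding the tin. Some top-view network masks are wrong: shaker and glass were reported on the soup can. I'll refine by fitting silhouettes in both views.

```bash
cat > fit.py <<'E'
from h import *
from scipy.optimize import minimize
np.set_printoptions(precision=4,suppress=True)
A=np.linspace(0,2*np.pi,48,endpoint=False)
def sil(cam,x,y,z0,z1,r):
    S=4; P=[proj(cam,(x+r*np.cos(a),y+r*np.sin(a),z)) for z in(z0,z1) for a in A]
    im=np.zeros((384*S,512*S),np.uint8); cv2.fillConvexPoly(im,cv2.convexHull(np.round((np.array(P)+.5)*S).astype(np.int32)),1)
    return cv2.resize(im.astype(np.float32),(512,384),interpolation=cv2.INTER_AREA)
def fit(masks,x,y,z0,h,r,freeh=True):
    def f(v):
        e=0
        for c,m in masks.items():
            s=sil(c,v[0],v[1],z0,z0+(v[2] if freeh else h),r); e+=np.abs(s-m).sum()/m.sum()
        return e
    s=[[x,y,h]]+[[x+.015,y,h],[x,y+.015,h]]+([[x,y,h+.02]] if freeh else [])
    n=3 if freeh else 2
    o=minimize(f,[x,y,h][:n],method='Nelder-Mead',options=dict(initial_simplex=np.array(s)[:,:n],xatol=2e-4,fatol=1e-3)); return o.x,o.fun
def best(l,c,uv):
    for d in arm.cut_out(l,c):
        m=d["mask"]; ys,xs=np.nonzero(m)
        if np.hypot(xs.mean()-uv[0],ys.mean()-uv[1])<12: return m.astype(np.float32)
def goods(l,x,y,z0,h,r):
    ms={}
    for c in("top","side"):
        m=best(l,c,proj(c,(x,y,z0+h*.6)))
        if m is not None: ms[c]=m
    for c,m in ms.items(): print(l,c,*fit({c:m},x,y,z0,h,r,False))
    if len(ms)==2: print(l,'both, h free',*fit(ms,x,y,z0,h,r))
E
python3 - <<'E'
from fit import *
for c in("top","side"): arm.read_camera(c)
goods("fish_tin",.438,-.308,0,.044,.033)
goods("spice_jar",.428,.125,0,.075,.024)
goods("soup_can",.43,.32,0,.105,.031)
goods("shaker",.45,-.12,0,.14,.023)
goods("glass",.472,0,0,.085,.028)
im=cv2.imread('pics/top0.png').max(2)[208:234,290:314]; ys,xs=np.nonzero(im<60); print('shaker lid top',len(xs),xs.mean()+290,ys.mean()+208,ray('top',(xs.mean()+290,ys.mean()+208),.138))
g=cv2.imread('pics/top0.png').astype(int); ys,xs=np.nonzero((g[...,1]>g[...,2]+30)&(g[...,1]>g[...,0]+20)); k=(ys>215)&(ys<245)&(abs(xs-207)<15); print('green',k.sum(),ray('top',(xs[k].mean(),ys[k].mean()),.073))
Z=[]
for y,x in((.203,.631),(.105,.63),(.004,.622),(-.085,.606)): goods("mat_a",x,y,.022,.004,.037)
E
```

```text
Traceback (most recent call last):
  File "fit.py", line 27, in goods
    for c,m in ms.items(): print(l,c,*fit({c:m},x,y,z0,h,r,False))
                                      ~~~^^^^^^^^^^^^^^^^^^^^^^^^
  File "fit.py", line 17, in fit
    o=minimize(f,[x,y,h][:n],method='Nelder-Mead',options=dict(initial_simplex=np.array(s)[:,:n],xatol=2e-4,fatol=1e-3)); return o.x,o.fun
  File "fit.py", line 13, in f
    s=sil(c,v[0],v[1],z0,z0+(v[2] if freeh else h),r); e+=np.abs(s-m).sum()/m.sum()
  File "fit.py", line 6, in sil
    S=4; P=[proj(cam,(x+r*np.cos(a),y+r*np.sin(a),z)) for z in(z0,z1) for a in A]
            ~~~~^^^^^^^^^^^^^^^^^^^^^^^^^^^^^^^^^^^^^
  File "h.py", line 11, in proj
    c=arm.get_calibration(cam);T=np.array(c["T"]);p=T[:3,:3].T@(np.array(P)-T[:3,3]);return np.array([c["fx"]*p[0]/p[2]+c["cx"],c["fy"]*p[1]/p[2]+c["cy"]])
ValueError: time passes only in moves, steps and waits
```

Probably a rate limit on calls, so I'll cache the calibration.

```bash
sed -i 's/arm.get_calibration(\(cam\))/CAL(\1)/g; s/^from plant import arm/from plant import arm\nfrom functools import lru_cache\nCAL=lru_cache(lambda c: arm.get_calibration(c))/' h.py; sed -i 's/CAL=lru_cache(lambda/CAL=lru_cache(None)(lambda/' h.py
python3 - <<'E'
from fit import *
for c in("top","side"): arm.read_camera(c)
goods("fish_tin",.438,-.308,0,.044,.033)
goods("spice_jar",.428,.125,0,.075,.024)
goods("soup_can",.43,.32,0,.105,.031)
goods("shaker",.45,-.12,0,.14,.023)
goods("glass",.472,0,0,.085,.028)
im=cv2.imread('pics/top0.png').max(2)[208:234,290:314]; ys,xs=np.nonzero(im<60); print('shaker lid top',len(xs),xs.mean()+290,ys.mean()+208,ray('top',(xs.mean()+290,ys.mean()+208),.138))
g=cv2.imread('pics/top0.png').astype(int); ys,xs=np.nonzero((g[...,1]>g[...,2]+30)&(g[...,1]>g[...,0]+20)); k=(ys>215)&(ys<245)&(abs(xs-207)<15); print('green',k.sum(),ray('top',(xs[k].mean(),ys[k].mean()),.073))
for y,x in((.203,.631),(.105,.63),(.004,.622),(-.085,.606)): goods("mat_a",x,y,.022,.004,.037)
E
```

```text
fish_tin top [ 0.442  -0.3165] 0.04236891493201256
fish_tin side [ 0.4412 -0.3237] 0.8618181943893433
fish_tin both, h free [ 0.4423 -0.3182  0.0401] 0.8507562875747681
spice_jar top [0.4296 0.1248] 0.0833333358168602
spice_jar side [0.4304 0.1251] 0.0749233141541481
spice_jar both, h free [0.4303 0.1252 0.072 ] 0.14057645201683044
soup_can top [0.428  0.3213] 0.048643410205841064
soup_can side [0.4284 0.323 ] 0.05771072953939438
soup_can both, h free [0.4281 0.3219 0.1003] 0.07958099246025085
shaker top [ 0.4554 -0.1232] 0.05445205420255661
shaker side [ 0.4552 -0.126 ] 0.13274335861206055
shaker both, h free [ 0.4554 -0.1235  0.139 ] 0.18855562806129456
glass top [ 0.4685 -0.0039] 0.12185651063919067
glass side [ 0.4665 -0.0082] 0.15032973885536194
glass both, h free [ 0.4675 -0.004   0.0825] 0.2695039212703705
shaker lid top 243 300.880658436214 221.37860082304528 [ 0.4545 -0.1225  0.138 ]
green 240 [0.4306 0.1225 0.073 ]
mat_a top [0.6327 0.2047] 0.07437500357627869
mat_a top [0.6316 0.1102] 0.12380573153495789
mat_a side [0.6315 0.1094] 0.13275039196014404
mat_a both, h free [0.6323 0.1091 0.    ] 0.1977733075618744
mat_a top [0.6285 0.0064] 0.11087866127490997
mat_a side [0.6291 0.009 ] 0.06308740377426147
mat_a both, h free [ 0.6296  0.0063 -0.0013] 0.1414060741662979
mat_a top [ 0.6071 -0.0859] 0.03691588714718819
mat_a side [ 0.6087 -0.0849] 0.2352546900510788
mat_a both, h free [ 0.6081 -0.0865 -0.    ] 0.1898796707391739
```

Both views agree to within 1–3 mm, and the heights check out. The plan is to place tin, jar, can and then shaker, with the fingers closing along world x (yaw π/2). In that pose the tool axes are tx=+Y, ty=+X and tz=−Z.

```bash
python3 -m handwheel '{"translation":[[0.14,-0.053,0],[0.28,-0.106,0],[0.42,-0.158,0],[0.56,-0.211,0],[0.696,-0.264,0]],"rot":[[0,0,-0.08],[0,0,-0.16],[0,0,-0.24],[0,0,-0.32],[0,0,-0.4]],"grip":[1,1,1,1,1]}' 40
python3 -m handwheel '{"translation":[[0,0,0],[0,0,0],[0,0,0],[0,0,0],[0,0,0]],"rot":[[0,0,-0.08],[0,0,-0.16],[0,0,-0.24],[0,0,-0.32],[0,0,-0.4]],"grip":[1,1,1,1,1]}'
python3 -m handwheel '{"translation":[[0,0,0],[0,0,0],[0,0,0],[0,0,0],[0,0,0]],"rot":[[0,0,-0.078],[0,0,-0.078],[0,0,-0.078],[0,0,-0.078],[0,0,-0.078]],"grip":[1,1,1,1,1]}'
```

```text
t: 3.12
tool_pos: [0.2912, -0.4236, 0.2564]
eef_rot: [3.141, 0.0, 0.859]
contact_force: [-1.1, -0.6, 0.3]
width: 0.995
finger_force: 0.0
t: 3.53
tool_pos: [0.2901, -0.4247, 0.2563]
eef_rot: [3.142, 0.0, 1.46]
contact_force: [0.5, 1.0, -0.0]
width: 0.999
finger_force: 0.0
t: 3.95
tool_pos: [0.29, -0.4248, 0.2563]
eef_rot: [3.142, -0.0, 1.568]
contact_force: [0.5, -0.1, 0.7]
width: 1.0
finger_force: 0.0
```

```bash
python3 -m handwheel '{"translation":[[0.087,0.122,0],[0.174,0.244,0],[0.26,0.366,0],[0.346,0.488,0],[0.432,0.608,0]],"rot":[[0,0,0],[0,0,0],[0,0,0],[0,0,0],[0,0,0]],"grip":[1,1,1,1,1]}'
python3 -m handwheel '{"translation":[[0,0,0.12],[0,0,0.24],[0,0,0.36],[0,0,0.44],[0,0,0.44]],"rot":[[0,0,0],[0,0,0],[0,0,0],[0,0,0],[0,0,0]],"grip":[1,1,1,1,1]}'
python3 - <<'E'
from h import *
snap("side","s1"); snap("top","t1")
E
```

```text
t: 4.37
tool_pos: [0.4433, -0.3156, 0.2564]
eef_rot: [3.141, 0.0, 1.568]
contact_force: [0.7, -0.8, 0.0]
width: 0.999
finger_force: 0.0
t: 4.78
tool_pos: [0.4405, -0.3154, 0.1425]
eef_rot: [-3.137, -0.004, 1.569]
contact_force: [-0.2, -0.2, -1.2]
width: 1.001
finger_force: 0.0
```

View pics/s1.png

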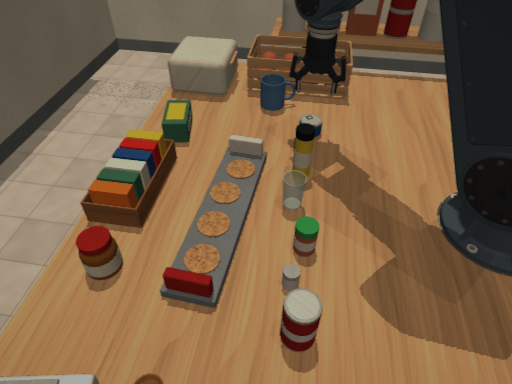

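The open gripper hangs at (320,80), with its fingers spread along x, squarely above the tin at (312,125). I'll descend and grip.

```bash
python3 -m handwheel '{"translation":[[0,0,0.1],[0,0,0.2],[0,0,0.3],[0,0,0.4],[0,0,0.452]],"rot":[[0,0,0],[0,0,0],[0,0,0],[0,0,0],[0,0,0]],"grip":[1,1,1,1,1]}'
python3 -m handwheel '{"translation":[[0,0,0],[0,0,0],[0,0,0],[0,0,0],[0,0,0]],"rot":[[0,0,0],[0,0,0],[0,0,0],[0,0,0],[0,0,0]],"grip":[1,0.3,0.3,0.3,0.3]}' 40
python3 -m handwheel '{"translation":[[0,0,0],[0,0,0],[0,0,0],[0,0,0],[0,0,0]],"rot":[[0,0,0],[0,0,0],[0,0,0],[0,0,0],[0,0,0]],"grip":[0.3,0.3,0.3,0.3,0.3]}'
```

```text
t: 5.3
tool_pos: [0.4421, -0.317, 0.0328]
eef_rot: [3.141, 0.0, 1.57]
contact_force: [-0.4, 0.9, -0.6]
width: 0.999
finger_force: 0.0
t: 5.72
tool_pos: [0.4429, -0.3176, 0.0353]
eef_rot: [3.139, 0.002, 1.571]
contact_force: [-0.4, 0.5, 9.4]
width: 0.76
finger_force: 44.9
t: 6.13
tool_pos: [0.4429, -0.3176, 0.0353]
eef_rot: [3.139, 0.002, 1.571]
contact_force: [-1.0, 1.4, 8.7]
width: 0.759
finger_force: 44.9
```

```bash
python3 -m handwheel '{"translation":[[0,0,-0.06],[0,0,-0.2],[0,0,-0.36],[0,0,-0.52],[0,0,-0.68]],"rot":[[0,0,0],[0,0,0],[0,0,0],[0,0,0],[0,0,0]],"grip":[0.3,0.3,0.3,0.3,0.3]}'
python3 -m handwheel '{"translation":[[0.06,0.05,0],[0.16,0.12,0],[0.26,0.19,0],[0.36,0.26,0],[0.46,0.33,0]],"rot":[[0,0,0],[0,0,0],[0,0,0],[0,0,0],[0,0,0]],"grip":[0.3,0.3,0.3,0.3,0.3]}'
python3 -m handwheel '{"translation":[[0.1,0.07,0],[0.2,0.14,0],[0.3,0.21,0],[0.4,0.29,0],[0.464,0.33,0]],"rot":[[0,0,0],[0,0,0],[0,0,0],[0,0,0],[0,0,0]],"grip":[0.3,0.3,0.3,0.3,0.3]}'
python3 -m handwheel '{"translation":[[0,0,0],[0,0,0],[0,0,0],[0,0,0],[0,0,0]],"rot":[[0,0,0],[0,0,0],[0,0,0],[0,0,0],[0,0,0]],"grip":[0.3,0.3,0.3,0.3,0.3]}'
```

```text
t: 6.55
tool_pos: [0.4418, -0.3166, 0.2063]
eef_rot: [3.141, 0.001, 1.571]
contact_force: [-0.6, -0.0, -2.4]
width: 0.759
finger_force: 45.2
t: 6.97
tool_pos: [0.5252, -0.2006, 0.2047]
eef_rot: [3.14, 0.001, 1.57]
contact_force: [0.5, 0.1, -0.8]
width: 0.76
finger_force: 45.3
t: 7.38
tool_pos: [0.6085, -0.0834, 0.2046]
eef_rot: [3.139, 0.0, 1.572]
contact_force: [0.8, -0.8, -1.2]
width: 0.759
finger_force: 45.3
t: 7.8
tool_pos: [0.6066, -0.0866, 0.2036]
eef_rot: [3.141, 0.0, 1.57]
contact_force: [-0.3, -0.2, -1.3]
width: 0.758
finger_force: 45.3
```

```bash
python3 -m handwheel '{"translation":[[0,0,0.12],[0,0,0.26],[0,0,0.4],[0,0,0.5],[0,0,0.52]],"rot":[[0,0,0],[0,0,0],[0,0,0],[0,0,0],[0,0,0]],"grip":[0.3,0.3,0.3,0.3,0.3]}'
python3 -m handwheel '{"translation":[[0,0,0.01],[0,0,0.02],[0,0,0.03],[0,0,0.04],[0,0,0.045]],"rot":[[0,0,0],[0,0,0],[0,0,0],[0,0,0],[0,0,0]],"grip":[0.3,0.3,0.3,0.3,0.3]}'
```

```text
t: 8.22
tool_pos: [0.6045, -0.086, 0.0692]
eef_rot: [-3.135, -0.001, 1.57]
contact_force: [-1.0, 0.2, -1.7]
width: 0.761
finger_force: 45.2
t: 8.63
tool_pos: [0.6074, -0.0859, 0.0629]
eef_rot: [3.14, 0.0, 1.571]
contact_force: [-0.2, -0.3, -1.0]
width: 0.76
finger_force: 45.2
```

```bash
python3 -m handwheel '{"translation":[[0,0,0.003],[0,0,0.006],[0,0,0.009],[0,0,0.009],[0,0,0.009]],"rot":[[0,0,0],[0,0,0],[0,0,0],[0,0,0],[0,0,0]],"grip":[0.3,0.3,0.3,0.3,0.3]}'
python3 -m handwheel '{"translation":[[0,0,0],[0,0,0],[0,0,0],[0,0,0],[0,0,0]],"rot":[[0,0,0],[0,0,0],[0,0,0],[0,0,0],[0,0,0]],"grip":[0.6,0.8,1,1,1]}'
python3 -m handwheel '{"translation":[[0,0,-0.05],[0,0,-0.2],[0,0,-0.36],[0,0,-0.5],[0,0,-0.56]],"rot":[[0,0,0],[0,0,0],[0,0,0],[0,0,0],[0,0,0]],"grip":[1,1,1,1,1]}'
```

```text
t: 9.05
tool_pos: [0.6072, -0.0858, 0.0613]
eef_rot: [3.141, 0.0, 1.571]
contact_force: [-6.4, 1.2, 14.1]
width: 0.763
finger_force: 46.7
t: 9.47
tool_pos: [0.607, -0.0858, 0.0597]
eef_rot: [-3.141, 0.0, 1.571]
contact_force: [-0.4, -0.1, 0.3]
width: 0.999
finger_force: 0.0
t: 9.88
tool_pos: [0.6084, -0.0861, 0.2059]
eef_rot: [3.135, 0.001, 1.571]
contact_force: [0.3, -0.1, 0.3]
width: 1.001
finger_force: 0.0
```

```bash
python3 -m handwheel '{"translation":[[0.06,-0.05,0],[0.15,-0.125,0],[0.24,-0.2,0],[0.33,-0.275,0],[0.42,-0.354,0]],"rot":[[0,0,0],[0,0,0],[0,0,0],[0,0,0],[0,0,0]],"grip":[1,1,1,1,1]}'
python3 -m handwheel '{"translation":[[0.09,-0.075,0],[0.18,-0.15,0],[0.27,-0.225,0],[0.36,-0.3,0],[0.422,-0.354,0]],"rot":[[0,0,0],[0,0,0],[0,0,0],[0,0,0],[0,0,0]],"grip":[1,1,1,1,1]}'
python3 -m handwheel '{"translation":[[0,0,0],[0,0,0],[0,0,0],[0,0,0],[0,0,0]],"rot":[[0,0,0],[0,0,0],[0,0,0],[0,0,0],[0,0,0]],"grip":[1,1,1,1,1]}'
python3 - <<'E'
from fit import *
for c in("top","side"): snap(c,c+'2')
goods("fish_tin",.607,-.086,.026,.044,.033)
goods("spice_jar",.43,.125,0,.075,.024)
E
```

```text
t: 10.3
tool_pos: [0.5176, 0.02, 0.2007]
eef_rot: [3.141, 0.0, 1.57]
contact_force: [0.4, 1.1, 0.7]
width: 1.001
finger_force: 0.0
t: 10.72
tool_pos: [0.4285, 0.126, 0.2006]
eef_rot: [3.141, -0.0, 1.571]
contact_force: [0.6, -0.1, -0.3]
width: 0.998
finger_force: 0.0
t: 11.13
tool_pos: [0.4305, 0.1241, 0.1999]
eef_rot: [3.141, 0.0, 1.57]
contact_force: [-1.1, -0.1, 0.0]
width: 1.002
finger_force: 0.0
fish_tin top [ 0.6076 -0.0856] 0.16600678861141205
fish_tin side [ 0.6085 -0.084 ] 0.05912668630480766
fish_tin both, h free [ 0.6086 -0.0865  0.0394] 0.1876647174358368
spice_jar side [0.4305 0.1245] 0.11765644699335098
```

View pics/side2.png

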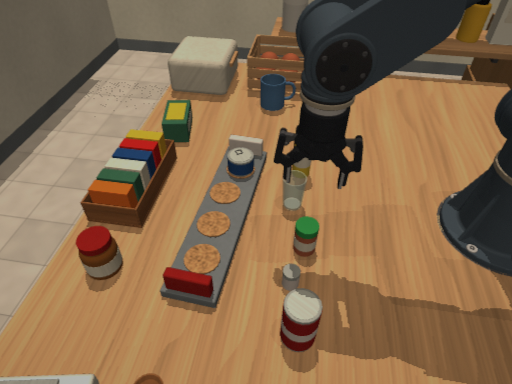

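The tin stands upright in the middle of the end mat at (240,162), and the fit confirms it. The gripper is above the jar at (306,237), so I'll descend and grip it.

```bash
python3 -m handwheel '{"translation":[[0,0,0.1],[0,0,0.25],[0,0,0.4],[0,0,0.52],[0,0,0.59]],"rot":[[0,0,0],[0,0,0],[0,0,0],[0,0,0],[0,0,0]],"grip":[1,1,1,1,1]}'
python3 -m handwheel '{"translation":[[0,0,0],[0,0,0],[0,0,0],[0,0,0],[0,0,0]],"rot":[[0,0,0],[0,0,0],[0,0,0],[0,0,0],[0,0,0]],"grip":[0.8,0.5,0.3,0.1,-0.2]}' 40
python3 -m handwheel '{"translation":[[0,0,0],[0,0,0],[0,0,0],[0,0,0],[0,0,0]],"rot":[[0,0,0],[0,0,0],[0,0,0],[0,0,0],[0,0,0]],"grip":[-0.2,-0.2,-0.2,-0.2,-0.2]}'
```

```text
t: 11.85
tool_pos: [0.4287, 0.1244, 0.0495]
eef_rot: [-3.138, 0.001, 1.571]
contact_force: [0.6, 1.0, 0.7]
width: 1.001
finger_force: 0.0
t: 12.27
tool_pos: [0.4308, 0.1249, 0.0538]
eef_rot: [3.139, -0.0, 1.571]
contact_force: [-0.9, -0.8, 4.5]
width: 0.558
finger_force: 40.3
t: 12.68
tool_pos: [0.4308, 0.1249, 0.0538]
eef_rot: [3.139, -0.0, 1.571]
contact_force: [-0.7, -0.2, 6.1]
width: 0.552
finger_force: 40.3
```

```bash
python3 -m handwheel '{"translation":[[0,0,-0.06],[0,0,-0.2],[0,0,-0.34],[0,0,-0.48],[0,0,-0.6]],"rot":[[0,0,0],[0,0,0],[0,0,0],[0,0,0],[0,0,0]],"grip":[-0.2,-0.2,-0.2,-0.2,-0.2]}'
python3 -m handwheel '{"translation":[[-0.03,0.05,0],[-0.08,0.13,0],[-0.13,0.22,0],[-0.18,0.31,0],[-0.235,0.397,0]],"rot":[[0,0,0],[0,0,0],[0,0,0],[0,0,0],[0,0,0]],"grip":[-0.2,-0.2,-0.2,-0.2,-0.2]}'
python3 -m handwheel '{"translation":[[-0.05,0.09,0],[-0.1,0.18,0],[-0.15,0.26,0],[-0.2,0.34,0],[-0.235,0.397,0]],"rot":[[0,0,0],[0,0,0],[0,0,0],[0,0,0],[0,0,0]],"grip":[-0.2,-0.2,-0.2,-0.2,-0.2]}'
python3 -m handwheel '{"translation":[[0,0,0],[0,0,0.05],[0,0,0.18],[0,0,0.32],[0,0,0.4]],"rot":[[0,0,0],[0,0,0],[0,0,0],[0,0,0],[0,0,0]],"grip":[-0.2,-0.2,-0.2,-0.2,-0.2]}'
python3 -m handwheel '{"translation":[[0,0,0.02],[0,0,0.04],[0,0,0.04],[0,0,0.04],[0,0,0.04]],"rot":[[0,0,0],[0,0,0],[0,0,0],[0,0,0],[0,0,0]],"grip":[-0.2,-0.2,-0.2,-0.2,-0.2]}'
```

```text
t: 13.1
tool_pos: [0.43, 0.1247, 0.2056]
eef_rot: [3.139, -0.001, 1.571]
contact_force: [0.7, 0.2, -1.2]
width: 0.554
finger_force: 42.0
t: 13.52
tool_pos: [0.5303, 0.0652, 0.2029]
eef_rot: [3.141, -0.0, 1.571]
contact_force: [1.1, -0.0, -2.0]
width: 0.551
finger_force: 42.3
t: 13.93
tool_pos: [0.6298, 0.0058, 0.2026]
eef_rot: [3.141, 0.0, 1.57]
contact_force: [-0.8, 0.8, -2.8]
width: 0.553
finger_force: 42.3
t: 14.35
tool_pos: [0.6259, 0.0078, 0.0985]
eef_rot: [-3.137, -0.0, 1.571]
contact_force: [-0.8, 0.1, -2.3]
width: 0.551
finger_force: 42.2
t: 14.77
tool_pos: [0.6291, 0.0073, 0.0938]
eef_rot: [3.139, 0.0, 1.571]
contact_force: [-0.5, -0.6, -0.7]
width: 0.559
finger_force: 42.2
```

```bash
python3 -m handwheel '{"translation":[[0,0,0.015],[0,0,0.03],[0,0,0.045],[0,0,0.054],[0,0,0.058]],"rot":[[0,0,0],[0,0,0],[0,0,0],[0,0,0],[0,0,0]],"grip":[-0.2,-0.2,-0.2,-0.2,-0.2]}'
python3 -m handwheel '{"translation":[[0,0,0.002],[0,0,0.002],[0,0,0.002],[0,0,0.002],[0,0,0.002]],"rot":[[0,0,0],[0,0,0],[0,0,0],[0,0,0],[0,0,0]],"grip":[-0.2,-0.2,-0.2,-0.2,-0.2]}'
```

```text
t: 15.18
tool_pos: [0.6286, 0.0072, 0.0798]
eef_rot: [-3.141, 0.0, 1.571]
contact_force: [-14.9, 0.3, 34.5]
width: 0.552
finger_force: 45.0
t: 15.6
tool_pos: [0.6285, 0.0072, 0.0798]
eef_rot: [3.141, 0.0, 1.571]
contact_force: [-13.1, 0.3, 27.6]
width: 0.559
finger_force: 44.9
```

```bash
python3 -m handwheel '{"translation":[[0,0,-0.004],[0,0,-0.006],[0,0,-0.006],[0,0,-0.006],[0,0,-0.006]],"rot":[[0,0,0],[0,0,0],[0,0,0],[0,0,0],[0,0,0]],"grip":[-0.2,-0.2,-0.2,-0.2,-0.2]}'
python3 -m handwheel '{"translation":[[0,0,0],[0,0,0],[0,0,0],[0,0,0],[0,0,0]],"rot":[[0,0,0],[0,0,0],[0,0,0],[0,0,0],[0,0,0]],"grip":[0.2,0.5,0.8,1,1]}'
python3 -m handwheel '{"translation":[[0,0,-0.05],[0,0,-0.16],[0,0,-0.3],[0,0,-0.44],[0,0,-0.56]],"rot":[[0,0,0],[0,0,0],[0,0,0],[0,0,0],[0,0,0]],"grip":[1,1,1,1,1]}'
```

```text
t: 16.02
tool_pos: [0.6285, 0.0072, 0.0799]
eef_rot: [3.142, 0.0, 1.571]
contact_force: [-6.4, 0.2, 11.8]
width: 0.554
finger_force: 43.2
t: 16.43
tool_pos: [0.6284, 0.0072, 0.0786]
eef_rot: [-3.141, -0.0, 1.571]
contact_force: [-0.2, -0.1, -0.1]
width: 0.995
finger_force: 0.0
t: 16.85
tool_pos: [0.6286, 0.0072, 0.2222]
eef_rot: [3.14, 0.0, 1.571]
contact_force: [0.0, 0.1, -0.2]
width: 0.998
finger_force: 0.0
```

```bash
python3 -m handwheel '{"translation":[[0.08,-0.05,0],[0.2,-0.13,0],[0.34,-0.21,0],[0.48,-0.3,0],[0.6,-0.38,0]],"rot":[[0,0,0],[0,0,0],[0,0,0],[0,0,0],[0,0,0]],"grip":[1,1,1,1,1]}'
python3 -m handwheel '{"translation":[[0.13,-0.08,0],[0.27,-0.17,0],[0.4,-0.26,0],[0.53,-0.34,0],[0.657,-0.42,0]],"rot":[[0,0,0],[0,0,0],[0,0,0],[0,0,0],[0,0,0]],"grip":[1,1,1,1,1]}'
python3 -m handwheel '{"translation":[[0,0,0],[0,0,0],[0,0,0],[0,0,0],[0,0,0]],"rot":[[0,0,0],[0,0,0],[0,0,0],[0,0,0],[0,0,0]],"grip":[1,1,1,1,1]}'
python3 - <<'E'
from fit import *
for c in("top","side"): snap(c,c+'3')
goods("spice_jar",.628,.007,.026,.075,.024)
goods("soup_can",.428,.3215,0,.105,.031)
E
```

```text
t: 17.27
tool_pos: [0.532, 0.1589, 0.2198]
eef_rot: [3.141, -0.0, 1.571]
contact_force: [-0.8, 0.3, 0.0]
width: 1.0
finger_force: 0.0
t: 17.68
tool_pos: [0.4272, 0.3229, 0.2199]
eef_rot: [3.141, -0.001, 1.571]
contact_force: [0.1, 0.3, -0.0]
width: 0.999
finger_force: 0.0
t: 18.1
tool_pos: [0.4291, 0.3206, 0.219]
eef_rot: [3.141, -0.0, 1.569]
contact_force: [0.4, -0.5, 0.4]
width: 0.999
finger_force: 0.0
spice_jar top [0.6277 0.0056] 0.08138629049062729
spice_jar side [0.6297 0.0078] 0.0621458925306797
spice_jar both, h free [0.6297 0.0056 0.0714] 0.13238000869750977
soup_can top [0.4287 0.3213] 0.11190181225538254
soup_can side [0.4284 0.323 ] 0.03935401141643524
soup_can both, h free [0.4286 0.322  0.1005] 0.12345903366804123
```

View pics/side3.png

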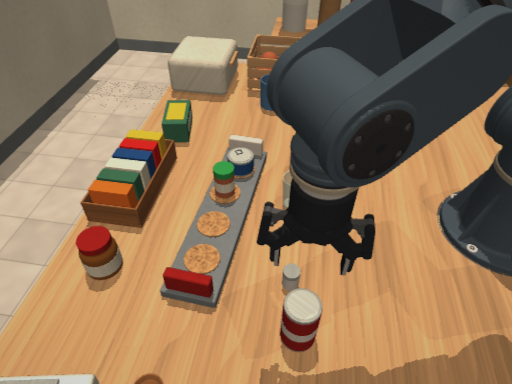

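The jar stands upright on the second mat at (224,185). The gripper is above the can at (300,318), so I'll descend.

```bash
python3 -m handwheel '{"translation":[[0.005,-0.002,0.1],[0.005,-0.002,0.24],[0.005,-0.002,0.38],[0.005,-0.002,0.5],[0.005,-0.002,0.564]],"rot":[[0,0,0],[0,0,0],[0,0,0],[0,0,0],[0,0,0]],"grip":[1,1,1,1,1]}'
python3 -m handwheel '{"translation":[[0,0,0],[0,0,0],[0,0,0],[0,0,0],[0,0,0]],"rot":[[0,0,0],[0,0,0],[0,0,0],[0,0,0],[0,0,0]],"grip":[1,0.7,0.5,0.3,0.2]}' 60
python3 -m handwheel '{"translation":[[0,0,0],[0,0,0],[0,0,0],[0,0,0],[0,0,0]],"rot":[[0,0,0],[0,0,0],[0,0,0],[0,0,0],[0,0,0]],"grip":[0.2,0.2,0.2,0.2,0.2]}'
```

```text
t: 18.82
tool_pos: [0.4268, 0.3218, 0.0745]
eef_rot: [-3.138, 0.002, 1.571]
contact_force: [-0.9, -0.2, 0.9]
width: 1.0
finger_force: 0.0
t: 19.23
tool_pos: [0.4288, 0.3233, 0.0795]
eef_rot: [3.139, -0.002, 1.571]
contact_force: [-1.8, 0.2, 6.1]
width: 0.709
finger_force: 65.4
t: 19.65
tool_pos: [0.4287, 0.3232, 0.0795]
eef_rot: [3.139, -0.002, 1.571]
contact_force: [-0.9, 0.6, 7.8]
width: 0.712
finger_force: 65.5
```

```bash
python3 -m handwheel '{"translation":[[0,0,-0.06],[0,0,-0.2],[0,0,-0.34],[0,0,-0.5],[0,0,-0.64]],"rot":[[0,0,0],[0,0,0],[0,0,0],[0,0,0],[0,0,0]],"grip":[0.2,0.2,0.2,0.2,0.2]}'
python3 -m handwheel '{"translation":[[-0.05,0.05,0],[-0.14,0.14,0],[-0.23,0.23,0],[-0.33,0.32,0],[-0.426,0.408,0]],"rot":[[0,0,0],[0,0,0],[0,0,0],[0,0,0],[0,0,0]],"grip":[0.2,0.2,0.2,0.2,0.2]}'
python3 -m handwheel '{"translation":[[-0.1,0.1,0],[-0.2,0.2,0],[-0.3,0.29,0],[-0.38,0.36,0],[-0.426,0.408,0]],"rot":[[0,0,0],[0,0,0],[0,0,0],[0,0,0],[0,0,0]],"grip":[0.2,0.2,0.2,0.2,0.2]}'
python3 -m handwheel '{"translation":[[0,0,0],[0,0,0.05],[0,0,0.18],[0,0,0.32],[0,0,0.42]],"rot":[[0,0,0],[0,0,0],[0,0,0],[0,0,0],[0,0,0]],"grip":[0.2,0.2,0.2,0.2,0.2]}'
python3 -m handwheel '{"translation":[[0,0,0.02],[0,0,0.04],[0,0,0.06],[0,0,0.06],[0,0,0.06]],"rot":[[0,0,0],[0,0,0],[0,0,0],[0,0,0],[0,0,0]],"grip":[0.2,0.2,0.2,0.2,0.2]}'
```

```text
t: 20.07
tool_pos: [0.4278, 0.3226, 0.2407]
eef_rot: [3.14, -0.001, 1.571]
contact_force: [1.9, 0.1, -3.0]
width: 0.712
finger_force: 66.5
t: 20.48
tool_pos: [0.5307, 0.2149, 0.2385]
eef_rot: [3.141, -0.0, 1.571]
contact_force: [0.6, 0.1, -3.3]
width: 0.715
finger_force: 66.5
t: 20.9
tool_pos: [0.6332, 0.1071, 0.2382]
eef_rot: [3.141, 0.0, 1.569]
contact_force: [0.3, 0.8, -2.8]
width: 0.713
finger_force: 66.5
t: 21.32
tool_pos: [0.6299, 0.1106, 0.1297]
eef_rot: [-3.139, 0.0, 1.572]
contact_force: [-0.0, -0.1, -3.3]
width: 0.714
finger_force: 66.6
t: 21.73
tool_pos: [0.6325, 0.11, 0.1191]
eef_rot: [3.14, -0.0, 1.571]
contact_force: [0.2, 0.1, -2.7]
width: 0.719
finger_force: 66.7
```

```bash
python3 -m handwheel '{"translation":[[0,-0.001,0.015],[0,-0.002,0.03],[0,-0.002,0.042],[0,-0.002,0.05],[0,-0.002,0.05]],"rot":[[0,0,0],[0,0,0],[0,0,0],[0,0,0],[0,0,0]],"grip":[0.2,0.2,0.2,0.2,0.2]}'
python3 -m handwheel '{"translation":[[0,0,0.002],[0,0,0.004],[0,0,0.004],[0,0,0.004],[0,0,0.004]],"rot":[[0,0,0],[0,0,0],[0,0,0],[0,0,0],[0,0,0]],"grip":[0.2,0.2,0.2,0.2,0.2]}'
```

```text
t: 22.15
tool_pos: [0.6315, 0.1097, 0.1056]
eef_rot: [-3.142, -0.0, 1.571]
contact_force: [-2.1, -0.9, 3.5]
width: 0.705
finger_force: 67.0
t: 22.57
tool_pos: [0.6315, 0.1097, 0.1056]
eef_rot: [3.141, 0.0, 1.571]
contact_force: [-6.8, -0.8, 11.1]
width: 0.715
finger_force: 67.7
```

```bash
python3 -m handwheel '{"translation":[[0,0,0],[0,0,0],[0,0,0],[0,0,0],[0,0,0]],"rot":[[0,0,0],[0,0,0],[0,0,0],[0,0,0],[0,0,0]],"grip":[0.5,0.7,1,1,1]}'
python3 -m handwheel '{"translation":[[0,0,-0.05],[0,0,-0.16],[0,0,-0.3],[0,0,-0.44],[0,0,-0.56]],"rot":[[0,0,0],[0,0,0],[0,0,0],[0,0,0],[0,0,0]],"grip":[1,1,1,1,1]}'
python3 -m handwheel '{"translation":[[-0.06,-0.05,0],[-0.16,-0.12,0],[-0.26,-0.2,0],[-0.36,-0.27,0],[-0.466,-0.353,0]],"rot":[[0,0,0],[0,0,0],[0,0,0],[0,0,0],[0,0,0]],"grip":[1,1,1,1,1]}'
python3 -m handwheel '{"translation":[[-0.1,-0.075,0],[-0.2,-0.15,0],[-0.3,-0.23,0],[-0.4,-0.3,0],[-0.466,-0.353,0]],"rot":[[0,0,0],[0,0,0],[0,0,0],[0,0,0],[0,0,0]],"grip":[1,1,1,1,1]}'
python3 -m handwheel '{"translation":[[0,0,0],[0,0,0],[0,0,0],[0,0,0],[0,0,0]],"rot":[[0,0,0],[0,0,0],[0,0,0],[0,0,0],[0,0,0]],"grip":[1,1,1,1,1]}'
python3 - <<'E'
from fit import *
for c in("top","side"): snap(c,c+'4')
goods("soup_can",.632,.1095,.026,.105,.031)
goods("shaker",.455,-.1235,0,.14,.023)
E
```

```text
t: 22.98
tool_pos: [0.6315, 0.1097, 0.1042]
eef_rot: [-3.142, 0.0, 1.571]
contact_force: [0.4, -0.3, 1.0]
width: 1.003
finger_force: 0.0
t: 23.4
tool_pos: [0.6316, 0.1097, 0.2478]
eef_rot: [3.14, -0.0, 1.571]
contact_force: [1.4, -0.0, -0.2]
width: 1.002
finger_force: 0.0
t: 23.82
tool_pos: [0.5425, -0.0076, 0.2453]
eef_rot: [3.14, 0.0, 1.571]
contact_force: [0.1, -0.8, -0.3]
width: 1.0
finger_force: 0.0
t: 24.23
tool_pos: [0.4537, -0.1249, 0.2453]
eef_rot: [3.141, 0.001, 1.57]
contact_force: [0.5, 0.1, 0.3]
width: 1.002
finger_force: 0.0
t: 24.65
tool_pos: [0.4554, -0.1226, 0.2444]
eef_rot: [3.141, -0.0, 1.572]
contact_force: [0.2, -0.8, 0.4]
width: 0.999
finger_force: 0.0
soup_can top [0.6321 0.1086] 0.06575732678174973
soup_can side [0.6325 0.1084] 0.05109427496790886
soup_can both, h free [0.6321 0.1082 0.1025] 0.09778697788715363
shaker side [ 0.4559 -0.1268] 0.19549763202667236
```

View pics/side4.png

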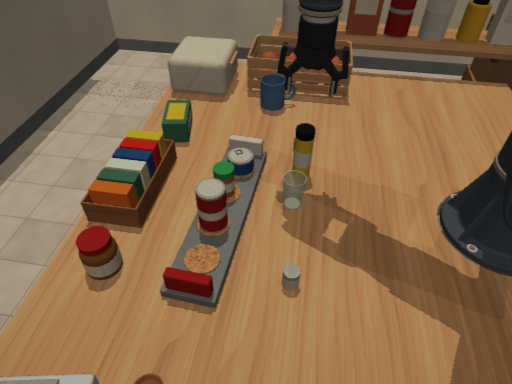

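The can stands on the third mat at (212,208), and the shaker is untouched at (304,150). I'll descend onto its upper third.

```bash
python3 -m handwheel '{"translation":[[-0.004,0,0.1],[-0.004,0,0.22],[-0.004,0,0.34],[-0.004,0,0.44],[-0.004,0,0.493]],"rot":[[0,0,0],[0,0,0],[0,0,0],[0,0,0],[0,0,0]],"grip":[1,1,1,1,1]}'
python3 -m handwheel '{"translation":[[0,0,0],[0,0,0],[0,0,0],[0,0,0],[0,0,0]],"rot":[[0,0,0],[0,0,0],[0,0,0],[0,0,0],[0,0,0]],"grip":[0.8,0.5,0.3,0.1,-0.2]}' 40
python3 -m handwheel '{"translation":[[0,0,0],[0,0,0],[0,0,0],[0,0,0],[0,0,0]],"rot":[[0,0,0],[0,0,0],[0,0,0],[0,0,0],[0,0,0]],"grip":[-0.2,-0.2,-0.2,-0.2,-0.2]}'
```

```text
t: 25.37
tool_pos: [0.4539, -0.1238, 0.1184]
eef_rot: [-3.139, -0.001, 1.571]
contact_force: [-0.2, -0.6, 0.5]
width: 0.998
finger_force: 0.0
t: 25.78
tool_pos: [0.4555, -0.1245, 0.1224]
eef_rot: [3.14, 0.001, 1.571]
contact_force: [-1.4, 0.5, 4.8]
width: 0.531
finger_force: 40.0
t: 26.2
tool_pos: [0.4555, -0.1245, 0.1224]
eef_rot: [3.14, 0.001, 1.571]
contact_force: [-1.9, -0.5, 5.0]
width: 0.526
finger_force: 40.0
```

```bash
python3 -m handwheel '{"translation":[[0,0,-0.06],[0,0,-0.2],[0,0,-0.36],[0,0,-0.52],[0,0,-0.68]],"rot":[[0,0,0],[0,0,0],[0,0,0],[0,0,0],[0,0,0]],"grip":[-0.2,-0.2,-0.2,-0.2,-0.2]}'
python3 -m handwheel '{"translation":[[0.04,0.02,-0.08],[0.13,0.07,-0.08],[0.23,0.125,-0.08],[0.33,0.18,-0.08],[0.436,0.236,-0.08]],"rot":[[0,0,0],[0,0,0],[0,0,0],[0,0,0],[0,0,0]],"grip":[-0.2,-0.2,-0.2,-0.2,-0.2]}'
python3 -m handwheel '{"translation":[[0.09,0.05,0],[0.18,0.1,0],[0.27,0.15,0],[0.36,0.2,0],[0.44,0.238,0]],"rot":[[0,0,0],[0,0,0],[0,0,0],[0,0,0],[0,0,0]],"grip":[-0.2,-0.2,-0.2,-0.2,-0.2]}'
python3 -m handwheel '{"translation":[[0.09,0.05,0],[0.18,0.1,0],[0.27,0.15,0],[0.36,0.2,0],[0.44,0.238,0]],"rot":[[0,0,0],[0,0,0],[0,0,0],[0,0,0],[0,0,0]],"grip":[-0.2,-0.2,-0.2,-0.2,-0.2]}'
python3 -m handwheel '{"translation":[[0,0,0],[0,0,0],[0,0,0],[0,0,0],[0,0,0]],"rot":[[0,0,0],[0,0,0],[0,0,0],[0,0,0],[0,0,0]],"grip":[-0.2,-0.2,-0.2,-0.2,-0.2]}'
```

```text
t: 26.62
tool_pos: [0.4544, -0.1241, 0.2938]
eef_rot: [3.141, 0.0, 1.571]
contact_force: [1.0, 0.6, -3.1]
width: 0.528
finger_force: 41.8
t: 27.03
tool_pos: [0.5142, -0.0142, 0.312]
eef_rot: [3.14, 0.0, 1.57]
contact_force: [0.7, -0.4, -1.6]
width: 0.525
finger_force: 42.1
t: 27.45
tool_pos: [0.5739, 0.0962, 0.3117]
eef_rot: [3.141, -0.0, 1.571]
contact_force: [0.1, -1.0, -2.3]
width: 0.532
finger_force: 42.1
t: 27.87
tool_pos: [0.6334, 0.2061, 0.3116]
eef_rot: [3.141, -0.0, 1.571]
contact_force: [0.2, -0.1, -2.4]
width: 0.523
finger_force: 42.1
t: 28.28
tool_pos: [0.6328, 0.204, 0.3115]
eef_rot: [3.141, -0.0, 1.57]
contact_force: [0.4, 0.9, -2.2]
width: 0.53
finger_force: 42.0
```

```bash
python3 -m handwheel '{"translation":[[0.003,0,0.08],[0.003,0,0.2],[0.003,0,0.33],[0.003,0,0.45],[0.003,0,0.55]],"rot":[[0,0,0],[0,0,0],[0,0,0],[0,0,0],[0,0,0]],"grip":[-0.2,-0.2,-0.2,-0.2,-0.2]}'
python3 -m handwheel '{"translation":[[0,0,0.03],[0,0,0.06],[0,0,0.08],[0,0,0.09],[0,0,0.09]],"rot":[[0,0,0],[0,0,0],[0,0,0],[0,0,0],[0,0,0]],"grip":[-0.2,-0.2,-0.2,-0.2,-0.2]}'
python3 -m handwheel '{"translation":[[0,0,0.003],[0,0,0.006],[0,0,0.008],[0,0,0.008],[0,0,0.008]],"rot":[[0,0,0],[0,0,0],[0,0,0],[0,0,0],[0,0,0]],"grip":[-0.2,-0.2,-0.2,-0.2,-0.2]}'
```

```text
t: 28.7
tool_pos: [0.6323, 0.2047, 0.1717]
eef_rot: [-3.14, 0.0, 1.57]
contact_force: [-1.1, 0.1, -2.3]
width: 0.526
finger_force: 42.2
t: 29.12
tool_pos: [0.6333, 0.2055, 0.1519]
eef_rot: [3.14, -0.0, 1.571]
contact_force: [-0.7, -0.3, -2.0]
width: 0.527
finger_force: 42.1
t: 29.53
tool_pos: [0.633, 0.2055, 0.1492]
eef_rot: [3.141, -0.0, 1.571]
contact_force: [0.2, 0.1, -2.1]
width: 0.527
finger_force: 42.1
```

```bash
python3 -m handwheel '{"translation":[[0,0,0.002],[0,0,0.004],[0,0,0.005],[0,0,0.005],[0,0,0.005]],"rot":[[0,0,0],[0,0,0],[0,0,0],[0,0,0],[0,0,0]],"grip":[-0.2,-0.2,-0.2,-0.2,-0.2]}'
```

```text
t: 29.95
tool_pos: [0.6331, 0.2055, 0.1485]
eef_rot: [3.141, -0.0, 1.571]
contact_force: [-3.1, -0.2, 5.1]
width: 0.525
finger_force: 42.8
```

Contact at 5 N. I'll release, rise, back away and check.

```bash
python3 -m handwheel '{"translation":[[0,0,0],[0,0,0],[0,0,0],[0,0,0],[0,0,0]],"rot":[[0,0,0],[0,0,0],[0,0,0],[0,0,0],[0,0,0]],"grip":[0.1,0.4,0.7,1,1]}'
python3 -m handwheel '{"translation":[[0,0,-0.05],[0,0,-0.16],[0,0,-0.3],[0,0,-0.44],[0,0,-0.56]],"rot":[[0,0,0],[0,0,0],[0,0,0],[0,0,0],[0,0,0]],"grip":[1,1,1,1,1]}'
python3 -m handwheel '{"translation":[[0,-0.1,0],[0,-0.25,0],[0,-0.4,0],[0,-0.55,0],[0,-0.7,0]],"rot":[[0,0,0],[0,0,0],[0,0,0],[0,0,0],[0,0,0]],"grip":[1,1,1,1,1]}'
python3 -m handwheel '{"translation":[[-0.1,0,0],[-0.25,0,0],[-0.4,0,0],[-0.55,0,0],[-0.7,0,0]],"rot":[[0,0,0],[0,0,0],[0,0,0],[0,0,0],[0,0,0]],"grip":[1,1,1,1,1]}'
python3 -m handwheel '{"translation":[[-0.15,0,0],[-0.3,0,0],[-0.45,0,0],[-0.6,0,0],[-0.7,0,0]],"rot":[[0,0,0],[0,0,0],[0,0,0],[0,0,0],[0,0,0]],"grip":[1,1,1,1,1]}'
python3 - <<'E'
from fit import *
for c in("top","side"): snap(c,c+'5')
goods("fish_tin",.607,-.086,.026,.044,.033)
goods("spice_jar",.628,.007,.026,.075,.024)
goods("soup_can",.632,.1095,.026,.105,.031)
goods("shaker",.633,.205,.026,.14,.023)
goods("glass",.4675,-.004,0,.085,.028)
cv2.imwrite('pics/both5.png',np.hstack([cv2.resize(cv2.imread(f'pics/{c}5.png'),(400,300)) for c in("top","side")]))
E
```

```text
t: 30.37
tool_pos: [0.633, 0.2054, 0.1477]
eef_rot: [-3.142, -0.0, 1.571]
contact_force: [0.7, -1.0, -0.6]
width: 0.999
finger_force: 0.0
t: 30.78
tool_pos: [0.633, 0.2055, 0.2914]
eef_rot: [3.14, -0.001, 1.571]
contact_force: [-0.2, -0.3, 0.4]
width: 1.004
finger_force: 0.0
t: 31.2
tool_pos: [0.4562, 0.2052, 0.2886]
eef_rot: [3.141, -0.0, 1.571]
contact_force: [0.1, -0.2, 0.3]
width: 1.003
finger_force: 0.0
t: 31.62
tool_pos: [0.4577, 0.0289, 0.289]
eef_rot: [3.14, 0.0, 1.571]
contact_force: [0.7, -0.6, -0.5]
width: 1.003
finger_force: 0.0
t: 32.03
tool_pos: [0.4577, -0.1474, 0.2889]
eef_rot: [3.14, 0.001, 1.57]
contact_force: [0.7, 1.0, -1.5]
width: 1.001
finger_force: 0.0
fish_tin top [ 0.6077 -0.0851] 0.03372823819518089
fish_tin side [ 0.6076 -0.0833] 0.1653624325990677
fish_tin both, h free [ 0.6078 -0.0854  0.0411] 0.18638132512569427
spice_jar top [0.6295 0.0065] 0.0617307685315609
spice_jar side [0.6286 0.0066] 0.43469786643981934
spice_jar both, h free [0.6295 0.0063 0.0723] 0.4816104471683502
soup_can top [0.63   0.1079] 0.09469696879386902
soup_can side [0.6313 0.108 ] 0.29032427072525024
soup_can both, h free [0.6316 0.1079 0.1004] 0.33850333094596863
shaker top [0.632  0.2067] 0.09869153797626495
shaker side [0.634  0.2072] 0.03216969221830368
shaker both, h free [0.6337 0.2071 0.1365] 0.14470870792865753
glass side [ 0.4672 -0.0082] 0.1633678376674652
```

View pics/both5.png

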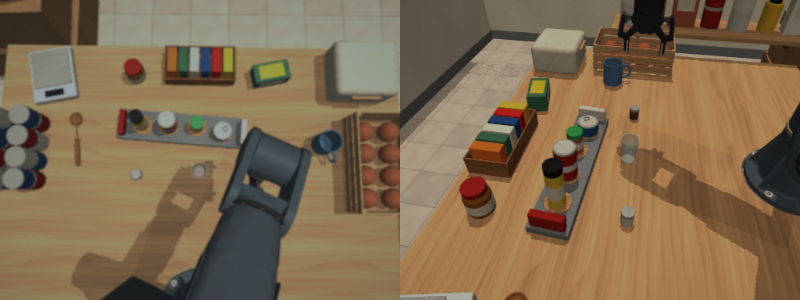

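From the red block outwards, all four stand upright on the mats in order: shaker, can, jar, tin. They sit at (137,118), (167,120), (197,122) and (221,128) in the left (top) half of the picture. The fits put each within about 2 mm of its mat centre, and the glass is where it was.

```bash
python3 -c "
from plant import arm
print(arm.close_job())"
```

```text
the job is handed in; nothing more can be done
None
```

The job is handed in: shaker, soup can, spice jar and fish tin stand upright on the mats in descending height from the red-block end, each within about 2 mm of its mat centre by the camera fits, and the glass did not move (about 32 s of 115 s used).

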